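Open the child-safe descaler bottle

ROBOT

A 6-joint arm with a two-finger parallel gripper is mounted at the origin on a cart in front of the work surface, level with it; the furniture and walls round the work are solid. World frame = base frame: x ahead of the robot, y to its left, z up, the work surface at z = 0. Lengths are in m, angles in degrees, forces in N, time in s.
With the tool pointing down it reaches from about 0.375 to 0.9 m from the base axis. Payload 3.1 kg.
Tool frame: the origin (TCP) lies midway between the tips of the shut fingers; the grasp point (between the pads) lies bot.hold_point_z behind it (bot.hold_point_z is the distance from the TCP to the grasp point, in m); z points along the fingers, y is the direction in which the jaws open and shut (so a half turn about z gives the same grasp; the last joint's range is limited). The gripper opens to 87 mm and grips with 3 to 60 N. Pads are 19 mm wide; open, the fingers measure 117 mm over their backs; the gripper's body (75 mm by 190 mm) begins 51 mm behind the grasp point.
Start: joints at [-80.758, 30.224, 82.088, -0, 67.689, -10.227], TCP at [0.208, -0.589, 0.223] pointing down, gripper open.
Joint ranges: [-176.69, 176.69], [-43.24, 126.21], [12.49, 139.97], [-82, 262], [0, 151.66], [-163.58, 163.58]. Speed limits (degrees/s): [159.86, 159.86, 180, 180, 180, 180].

INTERFACE

Orientations are given as a 3x3 rotation matrix whose columns are the frame's x, y, z axes.
In Python, from rig import bot, vision, order gives the robot as it stands. The module is installed in compiled form; this text tells all that it offers.
- The arm moves only by the tool move_arm, never from a script. Its argument "moves" is a list of rows, each an object of numbers: "hand": the finger opening in mm, from 0 to 87; "x", "y", "z": the shift along the tool's x, y, z in units of 25 mm (1.0 is 25 mm); "wx", "wy", "wz": the turn, a rotation vector about the tool's x, y, z in degrees. In form: [{"hand": .., "x": .., "y": .., "z": .., "wx": .., "wy": .., "wz": ..}, ...]. A call has 1 to 20 rows; each row shifts and turns the commanded pose from where the row before left it, along the tool's axes as they then stand; what a row does not reach is not made up. A row lasts 1/10 s, in which the tool goes at most 50 mm and 8.59 degrees, less where a joint would pass 70% of its speed; a pose out of reach is approached as far as the arm can. A call is refused whole if a number of a shift passes 1 or a number of a turn 8.59, either way. A call with a gripper value outside its range is refused whole. The fingers move at their own pace and stop on an object; the grip force is fixed at half the most. Time passes only in rows, so rows that do not move let the fingers close. It gives the time, the measured TCP pose, the force and the opening at its end, in the units of the state.
- bot.read_state(): the state, without advancing time (a new reading comes with each control period).
- vision.capture(name): name is "side" or "top" or "wrist"; returns a dict with "image" (420x560x3 uint8, red, green, blue), "z_map" (420x560 float32, m along the optical axis (not along the pixel's ray), 0 where there is no reading), "fx", "fy", "cx", "cy" (pixels), "pose" (4x4, takes a point from camera to world coordinates); the wrist camera has in their place "hand_eye" (4x4, takes a point from camera to tool coordinates, whose origin is the TCP and whose axes are the flange's). Camera axes: x right, y down, z forward; pixel columns grow to the right and rows downward; lengths in m; the calibration is good to about 2 mm. The wrist camera is an equidistant fisheye: a pixel r from the principal point sees the ray r / f radians off the axis. A picture is of the moment at which its call begins: read the wrist's pose just before it.
- order.hand_in(): hands the job in, once; it reports no verdict.
The state is a dict: "time_s": time; "joint_positions": joint angles; "qvel": joint speeds; "tau": joint torques, N m; "position": TCP position; "tcp_rot": TCP orientation; "force": force on the tool from outside, world axes, zero at the start; "moment": the same for the moment, N m; "opening": opening from 0.0 (shut) to 1.0 (fully open).
Only numpy, scipy, OpenCV 4.12 (cv2) and the standard library are available. Lean on these libraries where they do the work, as an engineer would, in place of code of your own. Each camera call takes 0.05 s, during which the arm holds its last target.

TASK

The kettle is due for descaling, so open the white bottle of descaler that stands in the electric bottle grip. First press the grip's green button all the way down and let it come up, then do the same with the blue button, one at a time and without pressing the red one. Then take the orange safety cap, push it down, twist it anticlockwise (seen from above) while it is down until it is free, lift it straight off and finish still holding it upright and still, about 6 cm above the bottle's mouth; the bottle stays in the grip and the things round about stay where they are.

Things in the scene. Friction and masses are not known exactly. Their poses are not given: they have to be found in the camera images.
- holder: electric bottle grip, fixed to the worktop, the bottle fixed in it: grey base 165 (x) by 270 (y) by 20 mm high; origin at the centre of its underside, z up. At y = -95 mm a row of green, blue and red buttons (any order) at x = -42, 0, +42 mm. At y = +75 mm the white bottle with a blue band, 72 mm across up to 100 mm above the worktop, then sloping in; low black jaws hold it
- mouth (a point): centre of the bottle's mouth (top of the neck), 139 mm above the worktop; axes as the grip's. Locked, the cap hides it
- cap: loose orange ribbed safety cap, 48 mm across, 36 mm high, 25 to 45 g; origin at the centre of its lower rim, z up through its top. Upper 22 mm solid, lower 14 mm a hollow skirt; grasp it across its diameter at any angle, fingers may reach down to its lower rim. Locked on the bottle, its rim is 132 mm and its top 168 mm above the worktop, with about 1 mm and 5 degrees of play
- cap_top (a point): centre of the cap's flat top, 36 mm above its lower rim. Pushed down, the cap yields up to 7 mm against a spring (4 N to start, 9 N at the bottom). Unless pushed down 4 mm or more (6 is good) it will not turn. Then it turns anticlockwise seen from above; 36 to 84 degrees from locked (60 is best, a stop at 84) it is free and the spring raises it. Clockwise it is stopped
- wake_top (a point): centre of the top of the round green push button, 24 mm across, standing 10 mm proud of its black 40 mm housing (housing top 32 mm above the worktop, button top 42 mm); pressed straight down
- grip_top (a point): centre of the top of the round blue push button, 24 mm across, standing 10 mm proud of its black 40 mm housing (housing top 32 mm above the worktop, button top 42 mm); pressed straight down
- release_top (a point): centre of the top of the round red push button, 24 mm across, standing 10 mm proud of its black 40 mm housing (housing top 32 mm above the worktop, button top 42 mm); pressed straight down; not to be pressed
- wake (a joint): travel of the green button: 0 = up, 0.006 m = fully down; springs back when let go; about 1.4 N to start and 4.5 N at the bottom
- grip (a joint): travel of the blue button: 0 = up, 0.006 m = fully down; springs back when let go; about 1.4 N to start and 4.5 N at the bottom
- release (a joint): travel of the red button: 0 = up, 0.006 m = fully down; springs back when let go; about 1.4 N to start and 4.5 N at the bottom
- kettle: red electric kettle, 163x226x215 mm, behind the work; origin at the underside; leave alone
- mug: cream mug, 78x113x100 mm, to the left; origin at the underside; leave alone
- teaspoon: steel teaspoon, 130x27x11 mm, to the left; origin at its middle, underside; leave alone
- soap_pump: glass soap pump bottle, 74x62x166 mm, to the left; origin at the underside; leave alone
- tomato_tin: red food tin, 75 mm across, 58 mm high, to the right; origin at the underside; leave alone
- spice_a: spice jar with a dark lid, 41 mm across, 105 mm high, to the right; origin at the underside; leave alone

How it is judged:
By the outcome, as a careful person would: the job done as asked, in the order asked, and still so for the second after the job is handed in, while the arm keeps its last pose, push and grip.
It also fails if it takes over 42 s, if anything falls off the work surface, if the arm or the gripper's body presses on something with over 40 N, if the wrist force passes 120 N, or if a joint passes its speed limit or range.

## Working session

There is one attempt and no reset: what is moved stays moved. The work goes in short steps, Python scripts to look and compute and a tool call to move; the robot and the scene stay as the last step left them, time stands still between calls to the robot, and variables do not carry over. Pictures are saved under pics/ and viewed, and the job is handed in when it is done.

Besides the shell and the picture viewer there is one more tool, called as name([rows], argument=value, ...), one row to a line, values as JSON. move_arm: Moves the arm, as the interface text tells. Its arguments: {"type":"object","properties":{"moves":{"type":"array"}},"required":["moves"]}

```bash
mkdir -p pics; ls; python3 - <<'E'
from rig import bot, vision, order
import cv2,numpy as np
s=bot.read_state()
print(s, bot.hold_point_z)
for n in("side","top"):
    c=vision.capture(n); cv2.imwrite(f"pics/{n}0.png",c["image"][:,:,::-1]); np.savez(f"{n}0.npz",**c)
    print(n,c["fx"],c["fy"],c["cx"],c["cy"],c["pose"].round(3).tolist())
E
```

```text
pics
{'time_s': 0.0, 'joint_positions': array([-8.07611485e+01,  3.02771390e+01,  8.21577409e+01, -6.32220572e-05,
        6.76870744e+01, -1.02296374e+01]), 'qvel': array([-0.06490528, -0.0351827 ,  0.10467231,  0.00833603,  0.06492251,
        0.02632868]), 'tau': array([ 1.05116083e-03, -4.40034592e+01, -1.76592243e+01,  6.33698283e-02,
        5.82089857e-02, -1.53938836e-04]), 'position': array([ 0.20818897, -0.58852865,  0.22158369]), 'tcp_rot': array([[ 9.42824858e-01,  3.33288418e-01, -3.42739845e-04],
       [ 3.33288381e-01, -9.42822593e-01,  2.10072751e-03],
       [ 3.77005280e-04, -2.09484932e-03, -9.99997735e-01]]), 'force': array([-1.4150611 , -0.37664908,  0.03208266]), 'moment': array([ 0.00678842, -0.06469769,  0.00586387]), 'opening': 0.9967714032929887} 0.0187
side 535.6715488654603 535.6715488654603 280.9535564990811 217.74442714748344 [[0.882, -0.396, 0.255, 0.195], [-0.471, -0.732, 0.493, -0.788], [-0.009, -0.554, -0.832, 1.421], [0.0, 0.0, 0.0, 1.0]]
top 466.5229217691228 466.5229217691228 277.1425176497379 216.03323073487556 [[-0.318, -0.833, 0.452, -0.122], [-0.948, 0.28, -0.151, 0.21], [-0.001, -0.477, -0.879, 1.48], [0.0, 0.0, 0.0, 1.0]]
```

View pics/side0.png

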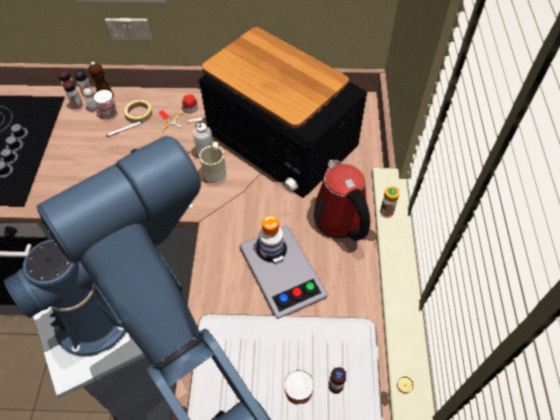

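View pics/top0.png

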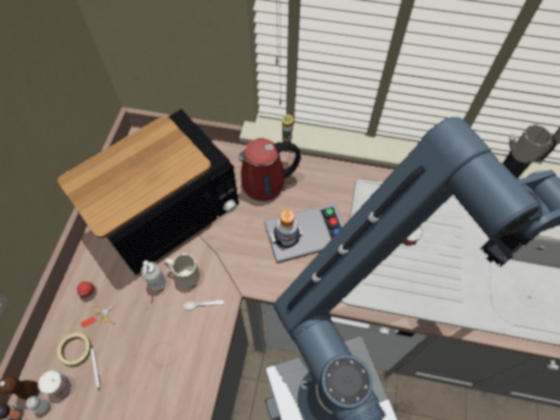

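The side view shows the orange cap at (270,225) and the buttons at (283,298) blue, (297,292) red and (310,287) green. The top view shows the cap at (288,215) and the same button row at about (333,221).

```bash
cat > h.py <<'E'
import numpy as np,cv2
def ray(c,u,v):
    d=np.array([(u-c["cx"])/c["fx"],(v-c["cy"])/c["fy"],1.0]);P=c["pose"]
    return P[:3,3],P[:3,:3]@d
def onz(c,u,v,z):
    o,d=ray(c,u,v);return o+d*(z-o[2])/d[2]
E
python3 - <<'E'
from h import *
win={"side":{"cap":(255,205,290,240),"b":(265,275,330,315)},"top":{"cap":(272,200,305,232),"b":(318,200,350,245)}}
hs={"cap":(5,20),"green":(45,85),"blue":(105,130),"red":(170,190)}
R={}
for n in win:
    c=dict(np.load(f"{n}0.npz")); im=c["image"]; h=cv2.cvtColor(im,cv2.COLOR_RGB2HSV).astype(int)
    for k,(a,b) in hs.items():
        x0,y0,x1,y1=win[n]["cap" if k=="cap" else "b"]
        H=h[...,0].copy()
        if k=="red": H[H<5]+=180
        m=((H>=a)&(H<=b)&(h[...,1]>140)&(h[...,2]>90)).astype(np.uint8)
        w=np.zeros_like(m);w[y0:y1,x0:x1]=1;m&=w
        nn,l,st,ce=cv2.connectedComponentsWithStats(m)
        i=1+np.argmax(st[1:,4]); u,v=ce[i]
        z=.150 if k=="cap" else .040
        # depth-derived
        mm=(l==i)&(c["z_map"]>0); vv,uu=np.nonzero(mm)
        d=c["z_map"][mm]; P=np.stack([(uu-c["cx"])/c["fx"]*d,(vv-c["cy"])/c["fy"]*d,d,np.ones_like(d)])
        W=(c["pose"]@P)[:3]
        print(n,k,st[i],ce[i].round(1),onz(c,u,v,z).round(4),"depth top z",np.percentile(W[2],[5,50,95]).round(4),"med",np.median(W,1).round(4))
        R[n,k]=onz(c,u,v,z)
    cv2.imwrite(f"pics/{n}crop.png",cv2.resize(im[180:330,220:370,::-1],(600,600),interpolation=cv2.INTER_CUBIC))
E
```

```text
side cap [262 215  18  21 242] [270.1 225.1] [ 0.5448 -0.044   0.15  ] depth top z [0.1379 0.167  0.173 ] med [ 0.5398 -0.0521  0.167 ]
side green [306 282   9   8  57] [309.8 285.6] [ 0.5802 -0.2158  0.04  ] depth top z [0.0325 0.0426 0.0468] med [ 0.579  -0.217   0.0426]
side blue [279 293   9   9  69] [283.1 297.2] [ 0.4958 -0.2117  0.04  ] depth top z [0.0286 0.0417 0.0477] med [ 0.4956 -0.2129  0.0417]
side red [292 287  10  10  76] [296.6 291.6] [ 0.5377 -0.2145  0.04  ] depth top z [0.029  0.0412 0.0465] med [ 0.5376 -0.2146  0.0412]
top cap [282 210  11  16  76] [286.8 219.5] [ 0.5408 -0.044   0.15  ] depth top z [0.1469 0.1641 0.1704] med [ 0.53   -0.0425  0.1641]Traceback (most recent call last):
  File "<stdin>", line 14, in <module>
    return _wrapfunc(a, 'argmax', axis=axis, out=out, **kwds)
    return bound(*args, **kwds)
ValueError: attempt to get argmax of an empty sequence
```

View pics/sidecrop.png

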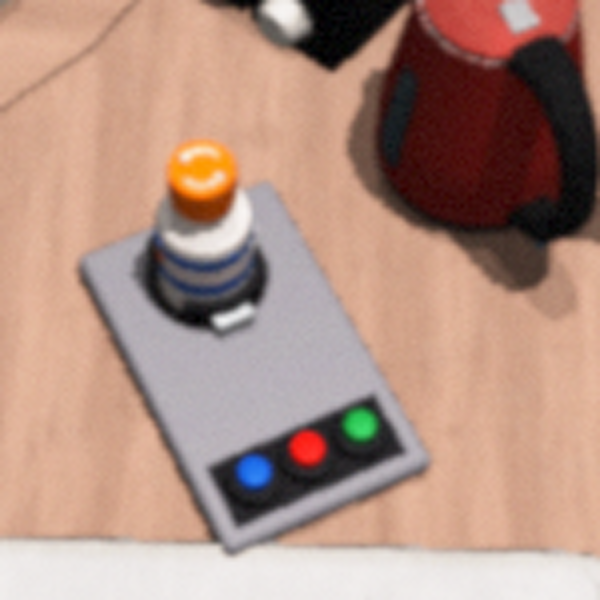

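The spacing of the buttons (84.5 mm from green to blue) and the cap's position relative to them match the model. The grip's yaw is about -2.8°. I'll go above the buttons and refine with the wrist camera.

move_arm([
  {"hand": 0,"wz": 7.4},
  {"hand": 0,"wz": 7.4},
  {"hand": 0,"wz": 7.4},
  {"hand": 0,"x": 0.73,"y": -0.92},
  {"hand": 0,"x": 0.73,"y": -0.92},
  {"hand": 0,"x": 0.73,"y": -0.92},
  {"hand": 0,"x": 0.73,"y": -0.92},
  {"hand": 0,"x": 0.73,"y": -0.92},
  {"hand": 0,"x": 0.73,"y": -0.92},
  {"hand": 0,"x": 0.73,"y": -0.92},
  {"hand": 0,"x": 0.73,"y": -0.92},
  {"hand": 0,"x": 0.73,"y": -0.92},
  {"hand": 0,"x": 0.73,"y": -0.92},
  {"hand": 0,"x": 0.73,"y": -0.92},
  {"hand": 0,"x": 0.73,"y": -0.92},
  {"hand": 0,"x": 0.73,"y": -0.92},
  {"hand": 0,"x": 0.73,"y": -0.92},
  {"hand": 0,"x": 0.73,"y": -0.92},
  {"hand": 0,"x": 0.73,"y": -0.92},
  {"hand": 0,"x": 0.73,"y": -0.92},
])

```text
schema error: expected keys hand, x, y, z, wx, wy, wz
```

```bash
python3 - <<'E'
from rig import bot, vision, order
import cv2,numpy as np
s=bot.read_state()
print(s["position"],s["tcp_rot"].round(4).tolist(),s["force"],s["opening"])
c=vision.capture("wrist"); cv2.imwrite("pics/w1.png",c["image"][:,:,::-1]); np.savez("w1.npz",p=s["position"],R=s["tcp_rot"],**c)
print(c["fx"],c["cx"],c["cy"],c["hand_eye"].round(4).tolist())
E
```

```text
[ 0.20822754 -0.58856851  0.22165149] [[0.9428, 0.3333, -0.0003], [0.3333, -0.9428, 0.002], [0.0004, -0.002, -1.0]] [-0.44952842  0.00393927 -0.12054074] 1.0026468167279918
325.19226210127806 278.53558783973483 215.7886986775863 [[0.0006, -0.961, -0.2767, 0.0759], [1.0, 0.0004, 0.0007, 0.0007], [-0.0006, -0.2767, 0.961, -0.1618], [0.0, 0.0, 0.0, 1.0]]
```

View pics/w1.png

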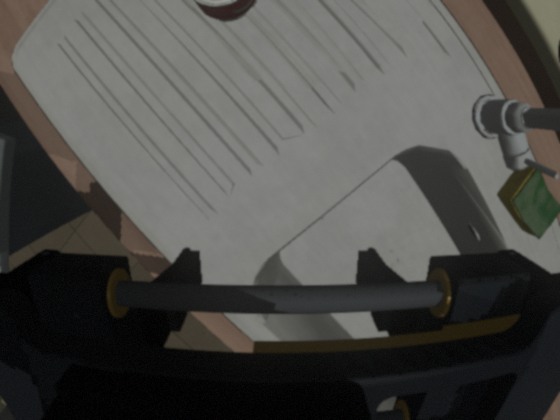

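The arm hasn't moved: every row needs all the keys, so the call was refused. The wrist picture shows only the sink and drainer. I'll resend it with full rows.

move_arm([
  {"hand": 0,"x": 0,"y": 0,"z": 0,"wx": 0,"wy": 0,"wz": 7.4},
  {"hand": 0,"x": 0,"y": 0,"z": 0,"wx": 0,"wy": 0,"wz": 7.4},
  {"hand": 0,"x": 0,"y": 0,"z": 0,"wx": 0,"wy": 0,"wz": 7.4},
  {"hand": 0,"x": 0.73,"y": -0.92,"z": 0,"wx": 0,"wy": 0,"wz": 0},
  {"hand": 0,"x": 0.73,"y": -0.92,"z": 0,"wx": 0,"wy": 0,"wz": 0},
  {"hand": 0,"x": 0.73,"y": -0.92,"z": 0,"wx": 0,"wy": 0,"wz": 0},
  {"hand": 0,"x": 0.73,"y": -0.92,"z": 0,"wx": 0,"wy": 0,"wz": 0},
  {"hand": 0,"x": 0.73,"y": -0.92,"z": 0,"wx": 0,"wy": 0,"wz": 0},
  {"hand": 0,"x": 0.73,"y": -0.92,"z": 0,"wx": 0,"wy": 0,"wz": 0},
  {"hand": 0,"x": 0.73,"y": -0.92,"z": 0,"wx": 0,"wy": 0,"wz": 0},
  {"hand": 0,"x": 0.73,"y": -0.92,"z": 0,"wx": 0,"wy": 0,"wz": 0},
  {"hand": 0,"x": 0.73,"y": -0.92,"z": 0,"wx": 0,"wy": 0,"wz": 0},
  {"hand": 0,"x": 0.73,"y": -0.92,"z": 0,"wx": 0,"wy": 0,"wz": 0},
  {"hand": 0,"x": 0.73,"y": -0.92,"z": 0,"wx": 0,"wy": 0,"wz": 0},
  {"hand": 0,"x": 0.73,"y": -0.92,"z": 0,"wx": 0,"wy": 0,"wz": 0},
  {"hand": 0,"x": 0.73,"y": -0.92,"z": 0,"wx": 0,"wy": 0,"wz": 0},
  {"hand": 0,"x": 0.73,"y": -0.92,"z": 0,"wx": 0,"wy": 0,"wz": 0},
  {"hand": 0,"x": 0.73,"y": -0.92,"z": 0,"wx": 0,"wy": 0,"wz": 0},
  {"hand": 0,"x": 0,"y": 0,"z": 0,"wx": 0,"wy": 0,"wz": 0},
  {"hand": 0,"x": 0,"y": 0,"z": 0,"wx": 0,"wy": 0,"wz": 0},
])

```text
time_s: 2.15
position: [0.4982, -0.2571, 0.2223]
tcp_rot: [[0.999, -0.046, -0.001], [-0.046, -0.999, 0.0], [-0.001, 0.0, -1.0]]
force: [-0.5, -0.5, -0.3]
opening: 0.003
```

```bash
cat > wl.py <<'E'
from rig import bot, vision, order
import cv2,numpy as np
def look(n):
    s=bot.read_state()
    print(s["time_s"],s["position"],s["tcp_rot"].round(4).tolist(),s["force"],s["opening"])
    c=vision.capture("wrist"); cv2.imwrite(f"pics/{n}.png",c["image"][:,:,::-1]); np.savez(f"{n}.npz",p=s["position"],R=s["tcp_rot"],**c)
def wz(c,u,v,z):
    a=np.array([u-c["cx"],v-c["cy"]]);r=np.hypot(*a);t=r/c["fx"]
    d=np.array([*(a/r*np.sin(t)),np.cos(t)]);E=c["hand_eye"]
    d=c["R"]@E[:3,:3]@d;o=c["R"]@E[:3,3]+c["p"]
    return o+d*(z-o[2])/d[2]
E
python3 -c "
from wl import *
look('w2')"
```

```text
2.15 [ 0.49819503 -0.25713333  0.22226407] [[0.9989, -0.0459, -0.0008], [-0.0459, -0.9989, 0.0], [-0.0008, 0.0, -1.0]] [-0.47125027 -0.51222948 -0.34470333] 0.00298926979719318
```

View pics/w2.png

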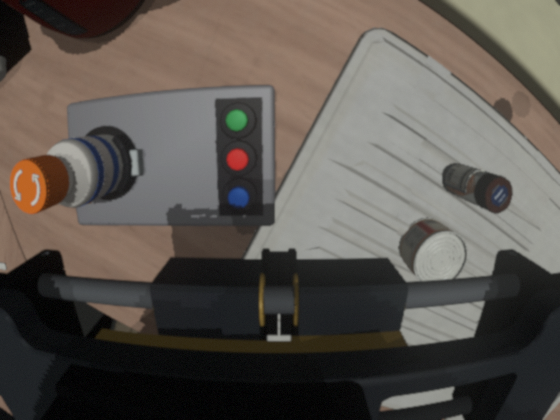

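The wrist view shows green (236,120), red (237,159), blue (238,197) and the cap top at about (28,186).

```bash
python3 - <<'E'
from wl import *
c=dict(np.load("w2.npz")); h=cv2.cvtColor(c["image"],cv2.COLOR_RGB2HSV).astype(int)
P={}
for k,(a,b,box) in {"green":(50,85,(215,100,265,140)),"red":(172,190,(215,140,265,180)),"blue":(100,125,(215,180,265,215)),"cap":(5,20,(0,150,75,220))}.items():
    H=h[...,0].copy()
    if k=="red":H[H<5]+=180
    m=((H>=a)&(H<=b)&(h[...,1]>140)&(h[...,2]>(60 if k!="cap" else 150)))
    x0,y0,x1,y1=box;w=np.zeros_like(m);w[y0:y1,x0:x1]=1;m&=w
    nn,l,st,ce=cv2.connectedComponentsWithStats(m.astype(np.uint8)); i=1+np.argmax(st[1:,4])
    P[k]=wz(c,*ce[i],.0405 if k!="cap" else .160); print(k,st[i],ce[i],P[k].round(4))
print("cap top guess",wz(c,28,186,.168).round(4))
d=P["green"]-P["blue"];print(np.linalg.norm(d),np.degrees(np.arctan2(d[1],d[0])))
E
```

```text
green [229 124   9   6  16] [232.5    126.4375] [ 0.575  -0.2131  0.0405]
red [226 148  23  23 390] [237.03589744 159.06666667] [ 0.54   -0.2158  0.0405]
blue [228 187  21  21 338] [238.1035503  196.87278107] [ 0.4987 -0.214   0.0405]
cap [  10  160   36   54 1171] [ 27.61571307 186.39026473] [ 0.5466 -0.0397  0.16  ]
cap top guess [ 0.5479 -0.0482  0.168 ]
0.07631748044641369 0.660572038826146
```

move_arm([
  {"hand": 0,"x": 0.8,"y": -0.444,"z": 0,"wx": 0,"wy": 0,"wz": 0},
  {"hand": 0,"x": 0.8,"y": -0.444,"z": 0,"wx": 0,"wy": 0,"wz": 0},
  {"hand": 0,"x": 0.8,"y": -0.444,"z": 0.5,"wx": 0,"wy": 0,"wz": 0},
  {"hand": 0,"x": 0.8,"y": -0.444,"z": 0.8,"wx": 0,"wy": 0,"wz": 0},
  {"hand": 0,"x": 0,"y": 0,"z": 0.9,"wx": 0,"wy": 0,"wz": 0},
  {"hand": 0,"x": 0,"y": 0,"z": 0.9,"wx": 0,"wy": 0,"wz": 0},
  {"hand": 0,"x": 0,"y": 0,"z": 0.9,"wx": 0,"wy": 0,"wz": 0},
  {"hand": 0,"x": 0,"y": 0,"z": 0.9,"wx": 0,"wy": 0,"wz": 0},
  {"hand": 0,"x": 0,"y": 0,"z": 0.9,"wx": 0,"wy": 0,"wz": 0},
  {"hand": 0,"x": 0,"y": 0,"z": 0.7,"wx": 0,"wy": 0,"wz": 0},
  {"hand": 0,"x": 0,"y": 0,"z": 0.2,"wx": 0,"wy": 0,"wz": 0},
  {"hand": 0,"x": 0,"y": 0,"z": 0,"wx": 0,"wy": 0,"wz": 0},
  {"hand": 0,"x": 0,"y": 0,"z": 0,"wx": 0,"wy": 0,"wz": 0},
])

```text
time_s: 3.5
position: [0.5806, -0.2181, 0.0558]
tcp_rot: [[0.999, -0.049, 0.001], [-0.049, -0.999, -0.001], [0.001, 0.001, -1.0]]
force: [-0.5, -0.5, 0.4]
opening: 0.001
```

```bash
python3 -c "
from wl import *
look('w3')"
```

```text
3.5 [ 0.58056594 -0.21808731  0.05582039] [[0.9988, -0.0486, 0.0012], [-0.0486, -0.9988, -0.0008], [0.0012, 0.0007, -1.0]] [-0.51086752 -0.53998764  0.35603148] 0.0014877542570229682
```

View pics/w3.png

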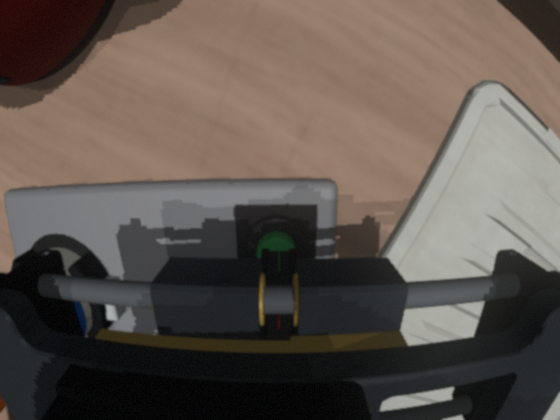

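The button shows at (276,245), in line with the fingers at column 279. Next comes the press.

move_arm([
  {"hand": 0,"x": 0,"y": 0,"z": 0.45,"wx": 0,"wy": 0,"wz": 0},
  {"hand": 0,"x": 0,"y": 0,"z": 0.2,"wx": 0,"wy": 0,"wz": 0},
  {"hand": 0,"x": 0,"y": 0,"z": 0.14,"wx": 0,"wy": 0,"wz": 0},
  {"hand": 0,"x": 0,"y": 0,"z": 0,"wx": 0,"wy": 0,"wz": 0},
  {"hand": 0,"x": 0,"y": 0,"z": 0,"wx": 0,"wy": 0,"wz": 0},
])

```text
time_s: 4.05
position: [0.5808, -0.2175, 0.0364]
tcp_rot: [[0.999, -0.047, 0.001], [-0.047, -0.999, -0.001], [0.001, 0.001, -1.0]]
force: [-0.4, -0.5, 6.5]
opening: 0.007
```

move_arm([
  {"hand": 0,"x": 0,"y": 0,"z": 0.06,"wx": 0,"wy": 0,"wz": 0},
  {"hand": 0,"x": 0,"y": 0,"z": 0,"wx": 0,"wy": 0,"wz": 0},
])

```text
time_s: 4.25
position: [0.5808, -0.2175, 0.0362]
tcp_rot: [[0.999, -0.047, 0.001], [-0.047, -0.999, -0.001], [0.001, 0.001, -1.0]]
force: [-2.3, 0.8, 13.9]
opening: 0.007
```

It's at the stop (z no longer moves and the force climbs to 14 N). I'll release it and go over to blue.

move_arm([
  {"hand": 0,"x": 0,"y": 0,"z": -0.6,"wx": 0,"wy": 0,"wz": 0},
  {"hand": 0,"x": 0,"y": 0,"z": -1,"wx": 0,"wy": 0,"wz": 0},
  {"hand": 0,"x": 0,"y": 0,"z": 0,"wx": 0,"wy": 0,"wz": 0},
  {"hand": 0,"x": -0.67,"y": 0,"z": 0,"wx": 0,"wy": 0,"wz": 0},
  {"hand": 0,"x": -0.67,"y": 0,"z": 0,"wx": 0,"wy": 0,"wz": 0},
  {"hand": 0,"x": -0.67,"y": 0,"z": 0,"wx": 0,"wy": 0,"wz": 0},
  {"hand": 0,"x": -0.67,"y": 0,"z": 0,"wx": 0,"wy": 0,"wz": 0},
  {"hand": 0,"x": -0.67,"y": 0,"z": 0,"wx": 0,"wy": 0,"wz": 0},
  {"hand": 0,"x": 0,"y": 0,"z": 0.3,"wx": 0,"wy": 0,"wz": 0},
  {"hand": 0,"x": 0,"y": 0,"z": 0.4,"wx": 0,"wy": 0,"wz": 0},
  {"hand": 0,"x": 0,"y": 0,"z": 0,"wx": 0,"wy": 0,"wz": 0},
])

```text
time_s: 5.35
position: [0.4966, -0.2129, 0.0545]
tcp_rot: [[0.999, -0.048, -0.002], [-0.048, -0.999, 0.001], [-0.002, -0.001, -1.0]]
force: [0.4, 0.8, -0.4]
opening: 0.006
```

```bash
python3 -c "
from wl import *
look('w4')"
```

```text
5.35 [ 0.49664562 -0.21286032  0.05450646] [[0.9989, -0.0476, -0.0016], [-0.0476, -0.9989, 0.0013], [-0.0017, -0.0012, -1.0]] [ 0.3847098   0.81481031 -0.42266309] 0.005849518854450853
```

View pics/w4.png

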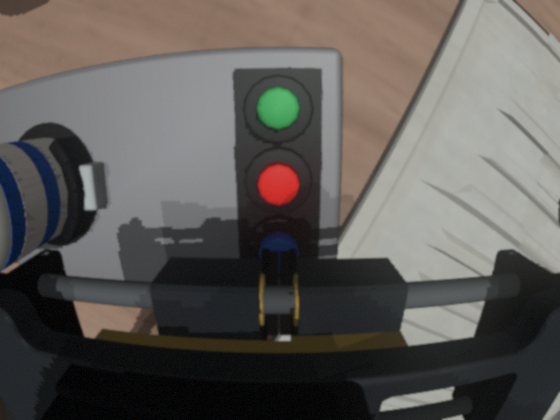

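Blue is at (279,245), centred on the fingers, and green at (278,108) is back up. I'll press blue now.

move_arm([
  {"hand": 0,"x": 0,"y": 0,"z": 0.4,"wx": 0,"wy": 0,"wz": 0},
  {"hand": 0,"x": 0,"y": 0,"z": 0.2,"wx": 0,"wy": 0,"wz": 0},
  {"hand": 0,"x": 0,"y": 0,"z": 0.18,"wx": 0,"wy": 0,"wz": 0},
  {"hand": 0,"x": 0,"y": 0,"z": 0,"wx": 0,"wy": 0,"wz": 0},
  {"hand": 0,"x": 0,"y": 0,"z": 0,"wx": 0,"wy": 0,"wz": 0},
])

```text
time_s: 5.9
position: [0.4971, -0.2133, 0.037]
tcp_rot: [[0.999, -0.048, 0.001], [-0.048, -0.999, -0.0], [0.001, 0.0, -1.0]]
force: [0.4, -0.0, 3.5]
opening: 0.003
```

move_arm([
  {"hand": 0,"x": 0,"y": 0,"z": 0.05,"wx": 0,"wy": 0,"wz": 0},
  {"hand": 0,"x": 0,"y": 0,"z": 0.05,"wx": 0,"wy": 0,"wz": 0},
  {"hand": 0,"x": 0,"y": 0,"z": 0,"wx": 0,"wy": 0,"wz": 0},
])

```text
time_s: 6.2
position: [0.4971, -0.2132, 0.0362]
tcp_rot: [[0.999, -0.048, 0.002], [-0.048, -0.999, -0.001], [0.002, 0.001, -1.0]]
force: [-0.3, 2.6, 15.5]
opening: 0.009
```

move_arm([
  {"hand": 0,"x": 0,"y": 0,"z": -0.6,"wx": 0,"wy": 0,"wz": 0},
  {"hand": 0,"x": 0,"y": 0,"z": -1,"wx": 0,"wy": 0,"wz": 0},
  {"hand": 0,"x": 0,"y": 0,"z": -1,"wx": 0,"wy": 0,"wz": 0},
  {"hand": 0,"x": 0,"y": 0,"z": -1,"wx": 0,"wy": 0,"wz": 0},
  {"hand": 0,"x": 0,"y": 0,"z": -1,"wx": 0,"wy": 0,"wz": 0},
  {"hand": 0,"x": 0,"y": 0,"z": -1,"wx": 0,"wy": 0,"wz": 0},
  {"hand": 20,"x": 0,"y": 0,"z": -1,"wx": 0,"wy": 0,"wz": 0},
  {"hand": 87,"x": 0,"y": 0,"z": -1,"wx": 0,"wy": 0,"wz": 0},
  {"hand": 87,"x": -0.1,"y": -0.9,"z": -0.7,"wx": 0,"wy": 0,"wz": 0},
  {"hand": 87,"x": -0.1,"y": -0.95,"z": 0,"wx": 0,"wy": 0,"wz": 0},
  {"hand": 87,"x": -0.1,"y": -0.95,"z": 0,"wx": 0,"wy": 0,"wz": 0},
  {"hand": 87,"x": -0.1,"y": -0.95,"z": 0,"wx": 0,"wy": 0,"wz": 0},
  {"hand": 87,"x": -0.1,"y": -0.95,"z": 0,"wx": 0,"wy": 0,"wz": 0},
  {"hand": 87,"x": -0.1,"y": -0.95,"z": 0,"wx": 0,"wy": 0,"wz": 0},
  {"hand": 87,"x": -0.15,"y": -0.95,"z": 0,"wx": 0,"wy": 0,"wz": 0},
  {"hand": 87,"x": 0,"y": 0,"z": 0,"wx": 0,"wy": 0,"wz": 0},
  {"hand": 87,"x": 0,"y": 0,"z": 0,"wx": 0,"wy": 0,"wz": 0},
])

```text
time_s: 7.9
position: [0.4855, -0.0473, 0.2415]
tcp_rot: [[0.999, -0.046, -0.001], [-0.046, -0.999, -0.001], [-0.001, 0.001, -1.0]]
force: [0.5, 0.3, -1.8]
opening: 0.927
```

```bash
python3 - <<'E'
from wl import *
look('w5')
for n in("side","top"):
    c=dict(np.load(n+"0.npz"));z=c["z_map"];vv,uu=np.nonzero(z>0);d=z[vv,uu]
    W=(c["pose"]@np.stack([(uu-c["cx"])/c["fx"]*d,(vv-c["cy"])/c["fy"]*d,d,np.ones_like(d)]))[:3]
    r=np.hypot(W[0]-.546,W[1]+.045)
    m=(W[2]>.17)&(W[2]<.45)&(r>.05)&(r<.24)
    if m.any():
        a=np.degrees(np.arctan2(W[1]+.045,W[0]-.546))
        for lo in range(-180,180,20):
            q=m&(a>=lo)&(a<lo+20)
            if q.sum()>5: print(n,lo,q.sum(),"rmin",r[q].min().round(3),W[:,q].min(1).round(3),W[:,q].max(1).round(3))
E
```

```text
7.9 [ 0.48548001 -0.04733949  0.24153349] [[0.9989, -0.0463, -0.0005], [-0.0463, -0.9989, -0.0005], [-0.0005, 0.0005, -1.0]] [ 0.47620914  0.32220305 -1.82799582] 0.926541494210128
side -40 8 rmin 0.237 [ 0.766 -0.136  0.192] [ 0.77  -0.126  0.207]
side -20 445 rmin 0.182 [ 0.728 -0.126  0.17 ] [ 0.785 -0.045  0.221]
side 0 325 rmin 0.179 [ 0.725 -0.045  0.172] [0.786 0.022 0.218]
side 20 327 rmin 0.208 [0.708 0.072 0.17 ] [0.748 0.105 0.274]
side 40 356 rmin 0.213 [0.689 0.092 0.171] [0.729 0.147 0.271]
side 60 15 rmin 0.234 [0.642 0.164 0.17 ] [0.656 0.175 0.214]
top -20 271 rmin 0.18 [ 0.726 -0.124  0.17 ] [ 0.785 -0.045  0.216]
top 0 349 rmin 0.178 [ 0.723 -0.045  0.17 ] [0.784 0.028 0.218]
top 20 168 rmin 0.209 [0.709 0.072 0.171] [0.749 0.109 0.27 ]
top 40 297 rmin 0.212 [0.69  0.093 0.171] [0.726 0.146 0.268]
top 60 14 rmin 0.235 [0.648 0.164 0.173] [0.657 0.171 0.213]
```

View pics/w5.png

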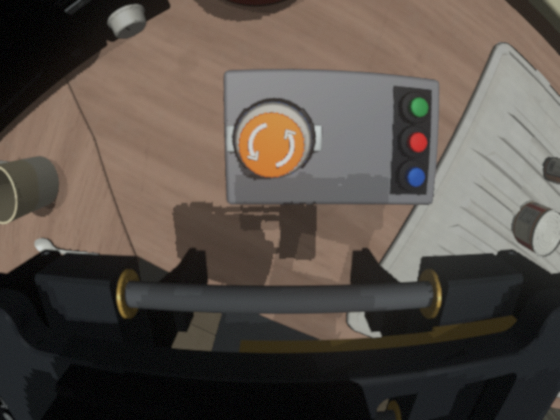

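The cap's top face is centred near (270,145). Nothing stands within 178 mm of it at gripper height, so any twist angle is clear.

```bash
python3 - <<'E'
from wl import *
c=dict(np.load("w5.npz")); h=cv2.cvtColor(c["image"],cv2.COLOR_RGB2HSV).astype(int)
m=((h[...,0]>=5)&(h[...,0]<=22)&(h[...,1]>150)&(h[...,2]>190)).astype(np.uint8)
m[:90]=0;m[200:]=0;m[:,:200]=0;m[:,330:]=0
m=cv2.morphologyEx(m,cv2.MORPH_CLOSE,np.ones((9,9)))
cs,_=cv2.findContours(m,cv2.RETR_EXTERNAL,cv2.CHAIN_APPROX_NONE);k=max(cs,key=cv2.contourArea)
e=cv2.fitEllipse(cv2.convexHull(k));print(e)
pc=wz(c,*e[0],.168);print(pc)
pts=np.array([wz(c,*p[0],.168)[:2] for p in k]);(x,y),r=cv2.minEnclosingCircle(pts.astype(np.float32));print(x,y,r)
for n,(u,v) in dict(green=(419,107),red=(419,142),blue=(416,177)).items():print(n,wz(c,u,v,.042))
im=c["image"][:,:,::-1].copy();cv2.ellipse(im,e,(255,0,0),1);cv2.imwrite("pics/w5e.png",cv2.resize(im[80:220,200:340],(560,560)))
R=c["R"];d=np.array([x,y,0])-np.r_[c["p"][:2],0];print("tool delta units",(R.T@d)/.025, "centre",(R.T@(pc-c["p"]))/.025)
E
```

```text
((271.1069030761719, 144.11082458496094), (61.71763229370117, 62.807525634765625), 100.48902893066406)
[ 0.54763817 -0.04566767  0.168     ]
0.5476412773132324 -0.045530177652835846 0.022912049666047096
green [ 0.58151145 -0.21624314  0.042     ]
red [ 0.54004108 -0.21602657  0.042     ]
blue [ 0.49809715 -0.21316657  0.042     ]
tool delta units [ 2.48043515e+00 -1.87386783e-01 -1.35464159e-03] centre [ 2.48205292 -0.18345978  2.9399869 ]
```

View pics/w5e.png

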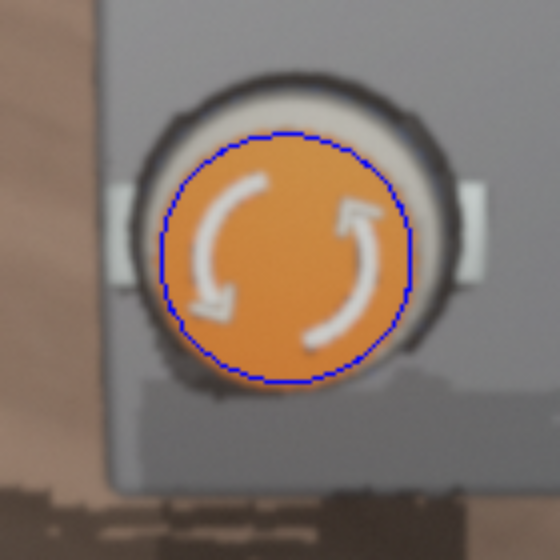

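Cap centre is (0.5475, -0.0457), which agrees with the button geometry: (0.548, -0.046). I'll move over it, descend to tip z ≈ 0.137 and close.

move_arm([
  {"hand": 87,"x": 0.8,"y": -0.06,"z": 0,"wx": 0,"wy": 0,"wz": 0},
  {"hand": 87,"x": 0.8,"y": -0.06,"z": 0,"wx": 0,"wy": 0,"wz": 0},
  {"hand": 87,"x": 0.86,"y": -0.06,"z": 0,"wx": 0,"wy": 0,"wz": 0},
  {"hand": 87,"x": 0,"y": 0,"z": 0.5,"wx": 0,"wy": 0,"wz": 0},
  {"hand": 87,"x": 0,"y": 0,"z": 0.8,"wx": 0,"wy": 0,"wz": 0},
  {"hand": 87,"x": 0,"y": 0,"z": 0.8,"wx": 0,"wy": 0,"wz": 0},
  {"hand": 87,"x": 0,"y": 0,"z": 0.8,"wx": 0,"wy": 0,"wz": 0},
  {"hand": 87,"x": 0,"y": 0,"z": 0.7,"wx": 0,"wy": 0,"wz": 0},
  {"hand": 87,"x": 0,"y": 0,"z": 0.5,"wx": 0,"wy": 0,"wz": 0},
  {"hand": 87,"x": 0,"y": 0,"z": 0,"wx": 0,"wy": 0,"wz": 0},
  {"hand": 87,"x": 0,"y": 0,"z": 0,"wx": 0,"wy": 0,"wz": 0},
])

```text
time_s: 9.05
position: [0.5471, -0.0462, 0.1392]
tcp_rot: [[0.999, -0.048, -0.001], [-0.048, -0.999, 0.0], [-0.001, -0.0, -1.0]]
force: [-0.3, -0.2, -0.2]
opening: 1.001
```

```bash
python3 -c "
from wl import *
look('w6')"
```

```text
9.05 [ 0.54708168 -0.04623486  0.13916352] [[0.9988, -0.0481, -0.0006], [-0.0481, -0.9988, 0.0001], [-0.0006, -0.0, -1.0]] [-0.3420747  -0.21148165 -0.188301  ] 1.001000969002329
```

View pics/w6.png

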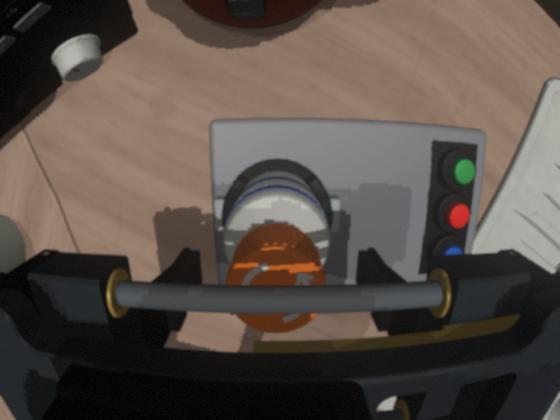

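The cap sits at about column 277, midway between the open fingers. I'll close.

move_arm([
  {"hand": 60,"x": 0,"y": 0,"z": 0.08,"wx": 0,"wy": 0,"wz": 0},
  {"hand": 60,"x": 0,"y": 0,"z": 0,"wx": 0,"wy": 0,"wz": 0},
  {"hand": 50,"x": 0,"y": 0,"z": 0,"wx": 0,"wy": 0,"wz": 0},
  {"hand": 40,"x": 0,"y": 0,"z": 0,"wx": 0,"wy": 0,"wz": 0},
  {"hand": 30,"x": 0,"y": 0,"z": 0,"wx": 0,"wy": 0,"wz": 0},
  {"hand": 30,"x": 0,"y": 0,"z": 0,"wx": 0,"wy": 0,"wz": 0},
  {"hand": 30,"x": 0,"y": 0,"z": 0,"wx": 0,"wy": 0,"wz": 0},
])

```text
time_s: 9.8
position: [0.5474, -0.0455, 0.1374]
tcp_rot: [[0.999, -0.048, 0.0], [-0.048, -0.999, 0.001], [0.0, -0.001, -1.0]]
force: [0.8, 1.3, 2.1]
opening: 0.541
```

Opening is 47 mm, which is the cap's width. Now I'll push down.

move_arm([
  {"hand": 30,"x": 0,"y": 0,"z": 0.1,"wx": 0,"wy": 0,"wz": 0},
  {"hand": 30,"x": 0,"y": 0,"z": 0.1,"wx": 0,"wy": 0,"wz": 0},
  {"hand": 30,"x": 0,"y": 0,"z": 0.1,"wx": 0,"wy": 0,"wz": 0},
  {"hand": 30,"x": 0,"y": 0,"z": 0,"wx": 0,"wy": 0,"wz": 0},
  {"hand": 30,"x": 0,"y": 0,"z": 0,"wx": 0,"wy": 0,"wz": 0},
])

```text
time_s: 10.3
position: [0.5475, -0.0456, 0.1305]
tcp_rot: [[0.999, -0.048, 0.0], [-0.048, -0.999, 0.0], [0.0, -0.0, -1.0]]
force: [-1.8, 1.8, 8.4]
opening: 0.542
```

The cap is down about 6 mm (8.4 N). Twisting anticlockwise, in two halves.

move_arm([
  {"hand": 30,"x": 0,"y": 0,"z": 0,"wx": 0,"wy": 0,"wz": -5},
  {"hand": 30,"x": 0,"y": 0,"z": 0,"wx": 0,"wy": 0,"wz": -5},
  {"hand": 30,"x": 0,"y": 0,"z": 0,"wx": 0,"wy": 0,"wz": -5},
  {"hand": 30,"x": 0,"y": 0,"z": 0,"wx": 0,"wy": 0,"wz": -5},
  {"hand": 30,"x": 0,"y": 0,"z": 0,"wx": 0,"wy": 0,"wz": 0},
])

```text
time_s: 10.8
position: [0.5484, -0.0459, 0.1308]
tcp_rot: [[0.955, 0.298, 0.003], [0.298, -0.955, -0.0], [0.002, 0.001, -1.0]]
force: [0.5, 2.8, 6.8]
opening: 0.543
```

```bash
python3 -c "
from wl import *
look('w7'); print(bot.read_state()['moment'],bot.read_state()['joint_positions'])"
```

```text
10.8 [ 0.54840731 -0.04587938  0.13080542] [[0.9545, 0.2981, 0.0026], [0.2981, -0.9545, -0.0003], [0.0024, 0.001, -1.0]] [0.49016907 2.84449834 6.80104583] 0.5430283897285405
[0.38280992 0.03312453 0.0055899 ] [-1.64319724e+01  3.17579771e+01  9.79080302e+01  3.36346730e-02
  5.01825875e+01  5.62614790e+01]
```

View pics/w7.png

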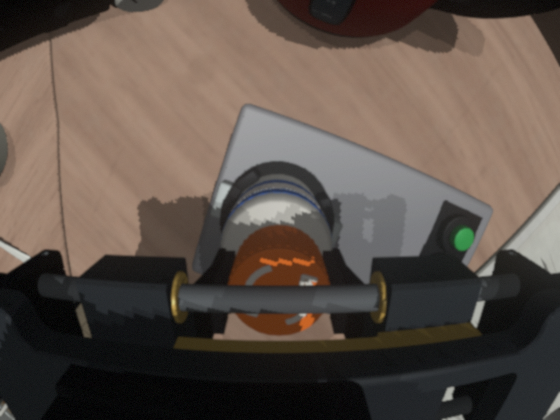

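The cap's marks keep their place between the fingers, so it's turning with the gripper; the twisting moment is about zero. I'll continue to 60°.

move_arm([
  {"hand": 30,"x": 0,"y": 0,"z": 0,"wx": 0,"wy": 0,"wz": -6},
  {"hand": 30,"x": 0,"y": 0,"z": 0,"wx": 0,"wy": 0,"wz": -6},
  {"hand": 30,"x": 0,"y": 0,"z": 0,"wx": 0,"wy": 0,"wz": -6},
  {"hand": 30,"x": 0,"y": 0,"z": 0,"wx": 0,"wy": 0,"wz": -6},
  {"hand": 30,"x": 0,"y": 0,"z": 0,"wx": 0,"wy": 0,"wz": -6},
  {"hand": 30,"x": 0,"y": 0,"z": 0,"wx": 0,"wy": 0,"wz": -6},
  {"hand": 30,"x": 0,"y": 0,"z": 0,"wx": 0,"wy": 0,"wz": -6},
  {"hand": 30,"x": 0,"y": 0,"z": 0,"wx": 0,"wy": 0,"wz": 0},
  {"hand": 30,"x": 0,"y": 0,"z": 0,"wx": 0,"wy": 0,"wz": 0},
])

```text
time_s: 11.75
position: [0.5484, -0.0457, 0.1308]
tcp_rot: [[0.511, 0.86, 0.003], [0.86, -0.511, -0.0], [0.001, 0.002, -1.0]]
force: [0.3, 3.0, 7.3]
opening: 0.54
```

```bash
python3 -c "
from wl import *
look('w8'); print(bot.read_state()['moment'])"
```

```text
11.75 [ 0.54836395 -0.0456825   0.13084229] [[0.5109, 0.8596, 0.0026], [0.8596, -0.5109, -0.0], [0.0013, 0.0022, -1.0]] [0.2641607  2.97262513 7.30674164] 0.5404892400982444
[0.43998988 0.02564529 0.02996625]
```

View pics/w8.png

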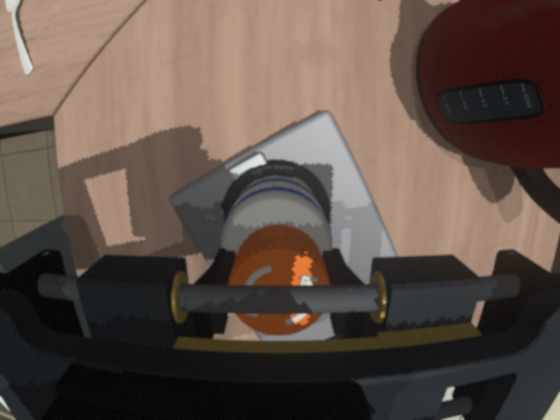

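The cap has turned 62° with the gripper. I'll lift slowly and watch the force.

move_arm([
  {"hand": 30,"x": 0,"y": 0,"z": -0.15,"wx": 0,"wy": 0,"wz": 0},
  {"hand": 30,"x": 0,"y": 0,"z": -0.15,"wx": 0,"wy": 0,"wz": 0},
  {"hand": 30,"x": 0,"y": 0,"z": -0.15,"wx": 0,"wy": 0,"wz": 0},
  {"hand": 30,"x": 0,"y": 0,"z": 0,"wx": 0,"wy": 0,"wz": 0},
  {"hand": 30,"x": 0,"y": 0,"z": 0,"wx": 0,"wy": 0,"wz": 0},
])

```text
time_s: 12.3
position: [0.547, -0.046, 0.1407]
tcp_rot: [[0.511, 0.86, -0.001], [0.86, -0.511, -0.0], [-0.0, -0.001, -1.0]]
force: [-0.1, 0.4, -0.2]
opening: 0.54
```

Force is near zero 3 mm above the locked height, so the cap is free. I'll lift to a rim height of about 0.199.

move_arm([
  {"hand": 30,"x": 0,"y": 0,"z": -0.25,"wx": 0,"wy": 0,"wz": 0},
  {"hand": 30,"x": 0,"y": 0,"z": -0.35,"wx": 0,"wy": 0,"wz": 0},
  {"hand": 30,"x": 0,"y": 0,"z": -0.4,"wx": 0,"wy": 0,"wz": 0},
  {"hand": 30,"x": 0,"y": 0,"z": -0.4,"wx": 0,"wy": 0,"wz": 0},
  {"hand": 30,"x": 0,"y": 0,"z": -0.4,"wx": 0,"wy": 0,"wz": 0},
  {"hand": 30,"x": 0,"y": 0,"z": -0.4,"wx": 0,"wy": 0,"wz": 0},
  {"hand": 30,"x": 0,"y": 0,"z": -0.25,"wx": 0,"wy": 0,"wz": 0},
  {"hand": 30,"x": 0,"y": 0,"z": -0.1,"wx": 0,"wy": 0,"wz": 0},
  {"hand": 30,"x": 0,"y": 0,"z": 0,"wx": 0,"wy": 0,"wz": 0},
  {"hand": 30,"x": 0,"y": 0,"z": 0,"wx": 0,"wy": 0,"wz": 0},
  {"hand": 30,"x": 0,"y": 0,"z": 0,"wx": 0,"wy": 0,"wz": 0},
])

```text
time_s: 13.4
position: [0.547, -0.0458, 0.2043]
tcp_rot: [[0.511, 0.86, -0.001], [0.86, -0.511, 0.0], [-0.0, -0.001, -1.0]]
force: [-0.2, 0.6, -0.3]
opening: 0.543
```

```bash
python3 - <<'E'
from wl import *
look('w9')
ims=[]
for n in("side","top"):
    c=vision.capture(n); np.savez(f"{n}9.npz",**c); cv2.imwrite(f"pics/{n}9.png",c["image"][:,:,::-1]); ims.append(cv2.resize(c["image"][150:320,200:370,::-1],(400,400),interpolation=cv2.INTER_CUBIC))
cv2.imwrite("pics/c9.png",np.hstack(ims)); print(bot.read_state()["qvel"].round(2))
E
```

```text
13.4 [ 0.54700382 -0.04579073  0.2043073 ] [[0.511, 0.8596, -0.0011], [0.8596, -0.511, 0.0003], [-0.0003, -0.0011, -1.0]] [-0.16974113  0.58834892 -0.30187309] 0.5428733465160954
[-0.04 -0.18 -0.07 -0.03 -0.01 -0.03]
```

View pics/c9.png

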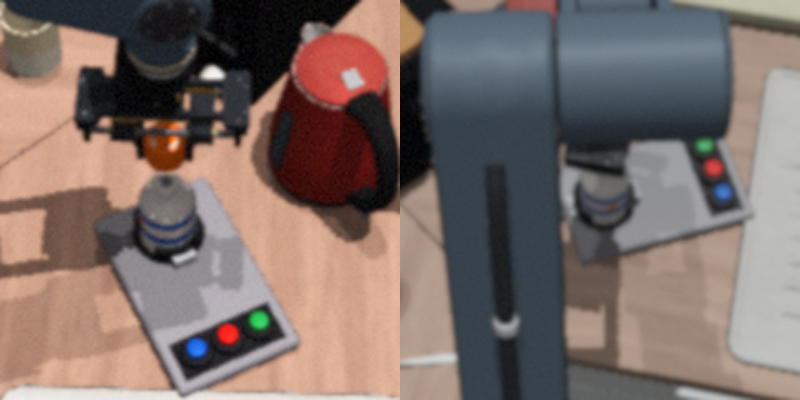

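View pics/w9.png

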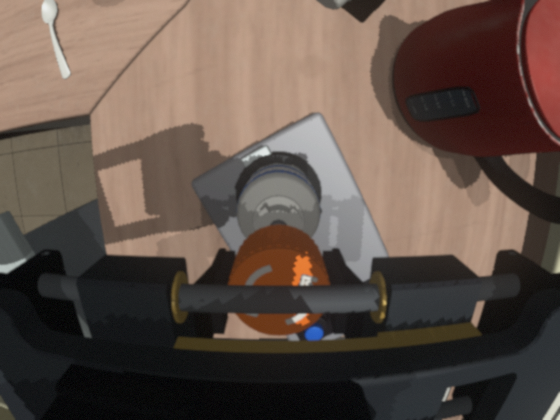

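View pics/side9.png

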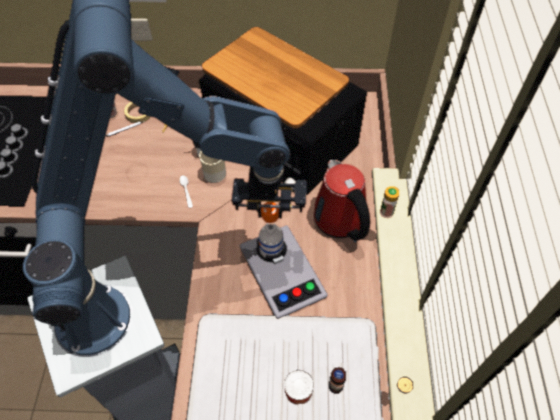

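The cap is held clear above the open neck (side crop: cap at (166,150), neck at (166,185)). The bottle is still in the grip, all three buttons are up and nothing else has moved, so I'm handing in.

```bash
python3 -c "
from rig import order
print(order.hand_in())"
```

```text
the job is handed in; nothing more can be done
None
```

I opened the descaler and handed the job in after about 13.5 s; no verdict was reported.

- **Buttons:** I pressed green and then blue against their stops (about 14 N and 15.5 N) and let each come up. I never touched the red one.
- **Cap:** I gripped it, pushed it down about 6 mm, twisted it 62° anticlockwise and lifted it straight off.
- **Last checks:** The tool is vertical and still, with its tip at z = 0.204 m and the fingers 47 mm apart. By my reckoning the cap's rim is at about z = 0.199 m, roughly 6 cm above the mouth. The pictures show the cap held over the open neck, the bottle in its grip and all buttons up. The kettle and the other things I could see were in place.
- **Disagreements:**
  - My first move call was refused for missing keys, and nothing moved.
  - My colour mask for the green button was poor in one wrist picture. I took its position from the side view, and the wrist view before pressing agreed.
  - The rim height comes from the tool position, not from a direct measurement, so it could be off by 1–2 mm.

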